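Hang the roller guard on its post at the edge-banding machine

ROBOT

A 7-joint arm with a two-finger parallel gripper is mounted at the origin on the work surface. World frame = base frame: x ahead of the robot, y to its left, z up, the work surface at z = 0. Lengths are in m, angles in degrees, forces in N, time in s.
With the tool pointing down it reaches from about 0.425 to 0.875 m from the base axis. Payload 4.7 kg.
Tool frame: the origin (TCP) lies between the finger pads; the fingertips stand 14 mm ahead of it and the grasp point (between the pads) lies 5 mm behind it (env.tip_reach is the distance from the TCP to the fingertips, in m); z points along the fingers, y is the direction in which the jaws open and shut (so a half turn about z gives the same grasp; the last joint's range is limited). The gripper opens to 87 mm and grips with 3 to 60 N. Pads are 19 mm wide; open, the fingers measure 117 mm over their backs; the gripper's body (75 mm by 190 mm) begins 51 mm behind the grasp point.
Start: joints at [-68.921, 18.392, -4.016, 83.108, 1.295, 78.541, -3.26], TCP at [0.225, 0.61, 0.237] pointing down, gripper open.
Joint ranges: [-163.93, 163.93], [-17.29, 119.83], [-79.2, 71.16], [3.27, 140.29], [-89.18, 269.18], [5.43, 117.66], [-154.24, 154.24]. Speed limits (degrees/s): [147.25, 147.25, 180, 180, 180, 180, 180].

INTERFACE

Orientations are given as [roll, pitch, yaw] about the fixed x, y, z axes, in that order (R = Rz(yaw) Ry(pitch) Rx(roll)).
In Python, from cell import env gives the robot as it stands. The module is installed in compiled form; this text tells all that it offers.
- The arm moves only by the shell command python3 -m pendant 'ROWS' [FORCE]. ROWS is JSON, a list of rows, each an object of numbers: "rx", "ry", "rz": the turn, a rotation vector about the tool's x, y, z in degrees; "tx", "ty", "tz": the shift along the tool's x, y, z in mm; "jaw": the finger opening in mm, from 0 to 87. In form: [{"rx": .., "ry": .., "rz": .., "tx": .., "ty": .., "tz": .., "jaw": ..}, ...]. A call has 1 to 20 rows; each row shifts and turns the commanded pose from where the row before left it, along the tool's axes as they then stand; what a row does not reach is not made up. A row lasts 1/12 s, in which the tool goes at most 41.7 mm and 7.16 degrees, less where a joint would pass 70% of its speed; a pose out of reach is approached as far as the arm can. A call with a gripper value outside its range is refused whole. The fingers move at their own pace and stop on an object; FORCE is the grip in N (left out, the last holds). Time passes only in rows, so rows that do not move let the fingers close. It gives the time, the measured TCP pose, the force and the opening at its end, in the units of the state.
- env.get_obs(): the state, without advancing time (a new reading comes with each control period).
- env.read_camera(name): name is "scene" or "top"; returns a dict with "img" (384x512x3 uint8, red, green, blue), "range_z" (384x512 float32, m along the optical axis (not along the pixel's ray), 0 where there is no reading), "vertical_fov" (degrees; the focal length in pixels is half the picture's height over the tangent of half this angle, whatever the lens; pixels are square), "cx", "cy" (the principal point, pixels), "world_to_cam" (4x4, takes a point from world to camera coordinates). Camera axes: x right, y up, looking along -z (the intrinsics and any distortion apply to the point x, -y, -z); pixel columns grow to the right and rows downward; lengths in m; the calibration is good to about 2 mm. A picture is of the moment at which its call begins.
- env.sign_off(): hands the job in, once; it reports no verdict.
The state is a dict: "time_s": time; "qpos": joint angles; "joint_velocities": joint speeds; "effort": joint torques, N m; "tool_pos": TCP position; "tool_rot": TCP orientation; "force": force on the tool from outside, world axes, zero at the start; "wrist_torque": the same for the moment, N m; "grip_width": finger opening in m.
Only numpy, scipy, OpenCV 4.12 (cv2) and the standard library are available. Lean on these libraries where they do the work, as an engineer would, in place of code of your own. Each camera call takes 0.05 s, during which the arm holds its last target.

TASK

Put the steel roller guard back: pick up the long plate with the one big round eye by its black handle, and hang it by the eye over the pin of the collared post, so that it lies flat on the collar with its tail lying straight over the orange roller next to that post. Let go of it, and leave the small plate with two bolt holes where it is.

Things in the scene. Friction and masses are not known exactly. Their poses are not given: they have to be found in the camera images.
- guard: Loose steel guard plate, 0.4 kg, 6 mm thick, flat on the deck. Origin: its underside, below the handle's centre (balance point within 5 mm). x runs from eye (ring, to x = -99 mm) to rounded tail (60 mm wide, to +85 mm), z up. Handle: black bar, 46 mm along x, 20 mm along y, from 6 to 41 mm above the underside. Starts with the eye roughly towards the robot (yaw within 0.5 rad).
- guard_eye (a point): Centre of the guard's eye at the plate's underside, 65 mm from the handle's centre along the guard's -x; axes as the guard's. The hole is 36 mm in diameter, the ring 68 mm outside.
- station: Fixed white base 200 x 90 x 10 mm with steel post and orange roller. Origin: on the post's axis at deck height; x to the roller (yaw within 0.3 rad of ahead), z up. Post: collar 48 mm across, top at 90 mm; above it a 16 mm pin, tapered tip at 130 mm. Roller axis at x = 110 mm: 60 mm across, 80 mm high, its white hub 44 mm across, top at 90 mm, level with the collar.
- bolt_plate: Loose bystander: rectangular steel plate 110 x 50 x 6 mm, a 10 mm hole at each end, a black handle like the guard's. Origin: underside, below the handle; x along it, z up. Flat on the deck beside the guard. Other fixed bystanders: a stand of two thin rods, no collar (130 mm high), on the side opposite the station; a lone orange roller (90 mm high) beyond x = 0.74 m near the middle.
There are look-alikes about, which are no part of the job. Leave any red look-alike of the guard alone. Leave any green look-alike of the station alone.

How it is judged (in metres and radians):
On the way:
1. the guard is lifted clear of the deck (height (world z) of guard above 0.05 m), for 0.2 s.
At the end, for the whole second after the job is handed in: Eye centre within 14 mm of the post's axis and 82 to 98 mm high (on the collar), guard tilted under 0.15 rad, handle on the roller's side (over 40 mm along the station's x) and within 25 mm of the line from post to roller, at rest; bolt plate within 30 mm of its start (horizontal distance between guard_eye and station below 0.014 m and z of guard_eye in the frame of station between 0.082 and 0.098 m and y of guard in the frame of station between -0.025 and 0.025 m and x of guard in the frame of station above 0.04 m and angle between guard's own z axis and vertical below 0.15 rad and linear speed of guard below 0.02 m/s and angular speed of guard below 0.2 rad/s and distance of bolt_plate from where it was at the start of the episode below 0.03 m); the robot touches nothing.
It fails at once if the small bolt plate is moved by more than 30 mm (distance of bolt_plate from where it was at the start of the episode above 0.03 m).
It also fails if it takes over 45 s, if anything falls off the work surface, if the arm or the gripper's body presses on something with over 40 N, if the wrist force passes 120 N, or if a joint passes its speed limit or range.

## Working session

There is one attempt and no reset: what is moved stays moved. The work goes in short steps, Python scripts to look and compute and a shell command to move; the robot and the scene stay as the last step left them, time stands still between calls to the robot, and variables do not carry over. Pictures are saved under pics/ and viewed, and the job is handed in when it is done.

```bash
mkdir -p pics; cat > h.py <<'E'
import numpy as np,cv2
from cell import env
def cam(n):
    return env.read_camera(n)
def f(c): return c["img"].shape[0]/2/np.tan(np.radians(c["vertical_fov"])/2)
E
python3 - <<'E'
from h import *
o=env.get_obs()
for k,v in o.items(): print(k,np.round(v,4))
for n in("scene","top"):
    c=cam(n); cv2.imwrite(f"pics/{n}0.png",c["img"][:,:,::-1]); np.savez(f"{n}0.npz",**c)
    print(n,[k for k in c],f(c),c["cx"],c["cy"],c["vertical_fov"]);print(np.round(c["world_to_cam"],4))
    print({k:v for k,v in c.items() if k not in("img","range_z","world_to_cam")})
E
```

```text
time_s 0.0
qpos [-68.9207  18.4412  -4.0149  83.173    1.2937  78.5411  -3.2606]
joint_velocities [ 0.1538  0.0486 -0.114   0.0191 -0.0017 -0.0503  0.0292]
effort [-1.00000e-04 -4.91291e+01 -4.04100e-01 -3.12527e+01 -6.41000e-02
  4.37000e-02  2.00000e-04]
tool_pos [0.2251 0.6092 0.2355]
tool_rot [-1.798898e+02  4.600000e-03  1.597290e+02]
force [-0.0842 -0.3203 -1.1983]
wrist_torque [-0.0137 -0.055  -0.0127]
grip_width 0.087
scene ['img', 'range_z', 'vertical_fov', 'cx', 'cy', 'world_to_cam'] 448.2737494384261 251.9434606075863 191.2956169583001 46.37184170432131
[[-0.875   0.484  -0.0079  0.4703]
 [-0.3025 -0.534   0.7895  0.1222]
 [ 0.3779  0.6933  0.6136 -1.3256]
 [ 0.      0.      0.      1.    ]]
{'vertical_fov': 46.37184170432131, 'cx': 251.9434606075863, 'cy': 191.2956169583001}
top ['img', 'range_z', 'vertical_fov', 'cx', 'cy', 'world_to_cam'] 490.7297654608519 258.2651980718566 189.96301648669962 42.73624443267494
[[-1.4300e-02 -9.9980e-01 -1.1600e-02  1.1000e-03]
 [ 9.9300e-01 -1.5600e-02  1.1680e-01 -5.4690e-01]
 [-1.1700e-01 -9.9000e-03  9.9310e-01 -1.3067e+00]
 [ 0.0000e+00  0.0000e+00  0.0000e+00  1.0000e+00]]
{'vertical_fov': 42.73624443267494, 'cx': 258.2651980718566, 'cy': 189.96301648669962}
```

View pics/top0.png

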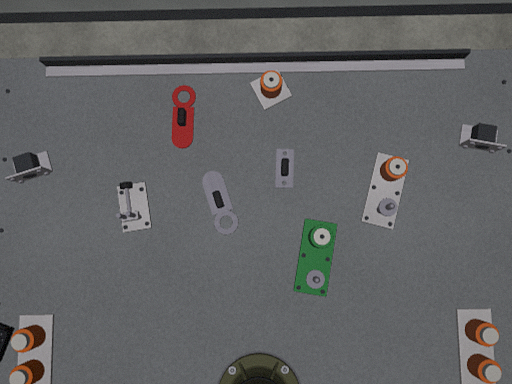

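View pics/scene0.png

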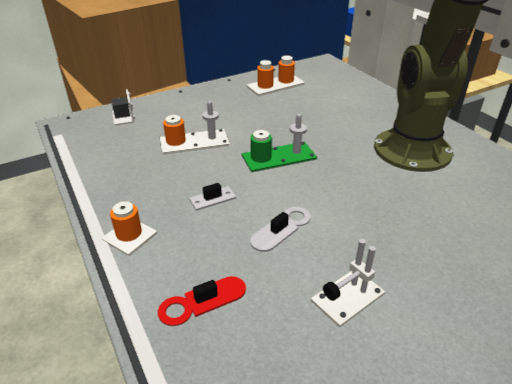

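The top view shows these candidates:
- **Guard:** the grey plate with one big eye at (225,222) and handle at (218,200). This fits. The red look-alike is at (182,120) and the two-hole bolt plate at (285,168).
- **Station:** the white base with collared post at (388,207) and roller at (396,168). This fits. The green look-alike is at (316,258), the rod stand at (133,205) and the lone roller at (271,83).

Next I'll enlarge a crop to confirm and take measurements.

```bash
cat >> h.py <<'E'
def ray(c,u,v):
    M=np.array(c["world_to_cam"]);R=M[:3,:3];t=M[:3,3];F=f(c)
    d=np.array([(u-c["cx"])/F,-(v-c["cy"])/F,-1.0])
    return -R.T@t, R.T@d
def onplane(c,u,v,z):
    o,d=ray(c,u,v); return (o+d*(z-o[2])/d[2])
def depthpt(c,u,v):
    o,d=ray(c,u,v); return o+d*c["range_z"][int(round(v)),int(round(u))]
def proj(c,p):
    M=np.array(c["world_to_cam"]);q=M[:3,:3]@p+M[:3,3];F=f(c)
    return c["cx"]+F*q[0]/-q[2], c["cy"]-F*q[1]/-q[2]
E
python3 - <<'E'
from h import *
c=dict(np.load("top0.npz"));s=dict(np.load("scene0.npz"))
im=c["img"][:,:,::-1]
a=cv2.resize(im[160:245,190:250],None,fx=6,fy=6,interpolation=cv2.INTER_NEAREST)
b=cv2.resize(im[145:230,355:415],None,fx=6,fy=6,interpolation=cv2.INTER_NEAREST)
cv2.imwrite("pics/crop.png",np.hstack([a,b]))
for n,u,v in[("eye ring",225,212),("handle",218,200),("pin",388,207),("hub",397,168),("deck",330,180),("deck far",20,100),("deckR",490,200)]:
    print(n,np.round(depthpt(c,u,v),4))
for n,u,v in[("handle",280,222),("hub",174,120),("pin top",210,103),("deck",100,270),("deck2",400,250),("tail",270,238),("ringtop",300,209)]:
    print("S",n,np.round(depthpt(s,u,v),4))
E
```

```text
eye ring [0.49   0.0862 0.0045]
handle [0.5204 0.1024 0.0382]
pin [ 0.4884 -0.3368  0.1151]
hub [ 0.5914 -0.3699  0.0946]
deck [ 5.755e-01 -2.077e-01  5.000e-04]
deck far [8.213e-01 6.735e-01 6.000e-04]
deckR [ 0.5125 -0.6483  0.001 ]
S handle [0.5273 0.1147 0.0359]
S hub [ 0.5954 -0.358   0.0916]
S pin top [ 0.4865 -0.3417  0.1253]
S deck [0.9242 0.0745 0.0511]
S deck2 [0.3224 0.2934 0.0014]
S tail [0.5583 0.1231 0.0071]
S ringtop [0.4411 0.0708 0.0068]
```

View pics/crop.png

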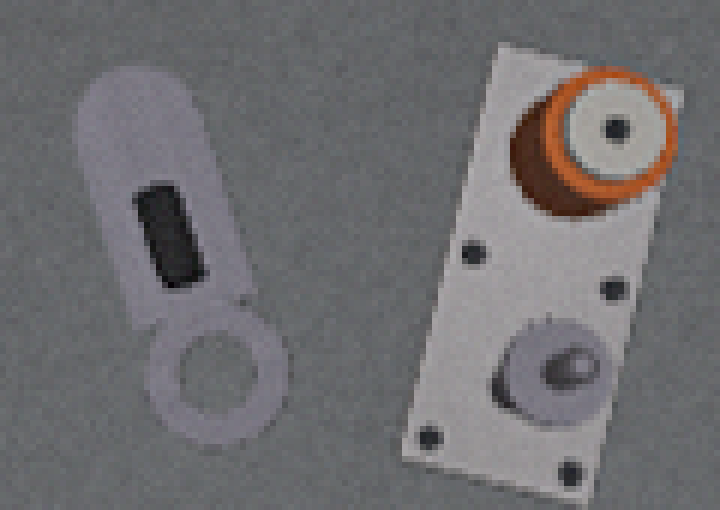

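The crop confirms both. The left plate has one big eye (crop 215,372) and a black handle (170,235). The white base on the right has a collar with a pin (560,370) and a roller hub (615,130). Now I'll measure precisely.

```bash
cat > m.py <<'E'
from h import *
def comp(mask,u,v,r=8):
    n,l,st,ce=cv2.connectedComponentsWithStats(mask.astype(np.uint8))
    w=l[v-r:v+r+1,u-r:u+r+1]; ids=np.bincount(w[w>0]); return (l==ids.argmax()).astype(np.uint8)
def center(mask):
    cs,_=cv2.findContours(mask,cv2.RETR_EXTERNAL,cv2.CHAIN_APPROX_NONE)
    k=max(cs,key=cv2.contourArea); return k[:,0,:].astype(float)
def onp(c,pts,z): return np.array([onplane(c,u,v,z) for u,v in pts])[:,:2]
def circ(P):
    A=np.c_[2*P,np.ones(len(P))];x=np.linalg.lstsq(A,(P**2).sum(1),rcond=None)[0]
    return x[:2],np.sqrt(x[2]+x[:2]@x[:2])
E
python3 - <<'E'
from m import *
for n in("top","scene"):
    c=dict(np.load(n+"0.npz")); im=c["img"].astype(int); R,G,B=im[...,0],im[...,1],im[...,2]
    pts={"plate":(210,185),"hub":(391,168),"collar":(383,212),"bg":(240,190),"base":(375,190)} if n=="top" else {"plate":(268,240),"hub":(174,119),"collar":(205,116),"bg":(240,260),"base":(210,140)}
    for k,(u,v) in pts.items(): print(n,k,im[v,u],np.round(depthpt(c,u,v),3))
E
```

```text
top plate [122 120 131] [0.566 0.127 0.007]
top hub [167 166 160] [ 0.593 -0.356  0.089]
top collar [122 118 131] [ 0.478 -0.33   0.088]
top bg [102 105 106] [ 0.551  0.044 -0.001]
top base [165 162 165] [ 0.545 -0.33   0.007]
scene plate [209 204 205] [0.566 0.127 0.007]
scene hub [228 227 211] [ 0.593 -0.364  0.091]
scene collar [197 191 192] [ 0.508 -0.336  0.091]
scene bg [163 167 159] [0.647 0.145 0.001]
scene base [243 240 233] [ 0.5   -0.33   0.011]
```

```bash
cat > g.py <<'E'
from m import *
def run(c,s,vis=True):
    # top
    bl=cv2.GaussianBlur(c["img"],(3,3),0).astype(int);R,G,B=bl[...,0],bl[...,1],bl[...,2]
    pl=((B-G>5)&(R-G>-1)&(G>90)&(G<145))
    return pl,R,G,B
if __name__=="__main__":
    c=dict(np.load("top0.npz"));pl,R,G,B=run(c,None)
    roi=np.zeros_like(pl);roi[160:245,190:250]=1
    p=comp(pl&roi,210,185)
    cs,h=cv2.findContours(p,cv2.RETR_CCOMP,cv2.CHAIN_APPROX_NONE)
    for k,hh in zip(cs,h[0]):
        if len(k)<15: continue
        Q=k[:,0,:].astype(float);W=onp(c,Q,0.006)
        if hh[3]>=0: print("hole",Q.mean(0),len(k),circ(W))
        else:
            O=W;print("outer",len(k),np.ptp(W,0))
            e=circ(onp(c,Q[Q[:,1]>211],0.006));t=circ(onp(c,Q[Q[:,1]<182],.006));print("ringfit",e,"tailfit",t,"dist",np.linalg.norm(e[0]-t[0]))
            d=e[0]-t[0];print("yaw(+x eye->tail)",np.degrees(np.arctan2(-d[1],-d[0])))
    bk=comp((G<70)&roi,218,200);Q=center(bk);W=onp(c,Q,.041);print("handle(top plane)",cv2.minAreaRect(W.astype(np.float32)))
    roi=np.zeros_like(pl);roi[150:225,360:415]=1
    hub=comp((G>140)&(abs(R-B)<15)&roi&(np.arange(384)[:,None]<182),396,166,3);
    cs,_=cv2.findContours(hub,0,1);k=cv2.convexHull(max(cs,key=cv2.contourArea))[:,0,:].astype(float);print("hub",circ(onp(c,k,.09)),k.mean(0),np.ptp(k,0))
    # orange ring outer
    og=comp((R-B>60)&(R>150)&roi,396,160,12);k=cv2.convexHull(np.argwhere(og)[:,::-1].astype(np.int32))[:,0,:].astype(float);print("orange",circ(onp(c,k,.08)))
    co=comp((B-G>5)&(G>90)&(G<150)&roi,384,210,4);k=cv2.convexHull(np.argwhere(co)[:,::-1].astype(np.int32))[:,0,:].astype(float);print("collar",circ(onp(c,k,.09)),np.ptp(k,0))
    base=(c["img"].min(2)>140)&roi;W=onp(c,np.argwhere(base)[:,::-1].astype(float),.01);print("base rect",cv2.minAreaRect(W.astype(np.float32)))
    v=c["img"][:,:,::-1].copy();v[p>0]=(255,0,0);v[hub>0]=(0,255,0);v[co>0]=(0,0,255);v[og>0]=(255,255,0)
    cv2.imwrite("pics/mask.png",cv2.resize(v[145:250,185:420],None,fx=3,fy=3,interpolation=0))
E
python3 g.py
```

```text
outer 150 [0.17639622 0.09679756]
ringfit (array([0.46486299, 0.08639239]), np.float64(0.033982658998338786)) tailfit (array([0.57681662, 0.12061176]), np.float64(0.029509549408358874)) dist 0.11706657231006293
yaw(+x eye->tail) 16.99612271887703
hole [225.52631579 221.97368421] 38 (array([0.46239741, 0.08470803]), np.float64(0.01903829922957516))
hole [217.70212766 198.80851064] 47 (array([0.52674268, 0.10601535]), np.float64(0.02180791491705428))
handle(top plane) ((0.5227999091148376, 0.10251487046480179), (0.046583011746406555, 0.019667331129312515), 18.090221405029297)
hub (array([ 0.59684562, -0.3713458 ]), np.float64(0.018927882293327727)) [396.21428571 165.5       ] [14. 14.]
orange (array([ 0.59710031, -0.37199445]), np.float64(0.027710965317666973))
collar (array([ 0.49112829, -0.34220368]), np.float64(0.02308417683393472)) [17. 17.]
base rect ((0.5442507266998291, -0.35724204778671265), (0.08733135461807251, 0.19547075033187866), 74.47449493408203)
```

View pics/mask.png

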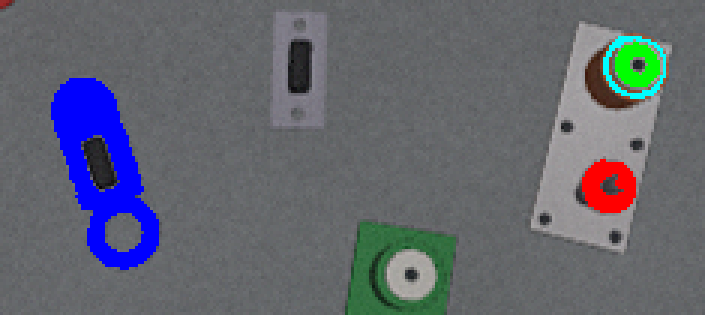

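Everything matches the given sizes:
- **Guard:** origin about (0.524, 0.104), yaw about 17.5°.
- **Station:** post at (0.491, -0.342), yaw about -15.5°, 110 mm from post to roller.

Now I'll move above the handle.

```bash
python3 -m pendant '[{"tx":-12,"ty":-10},{"tx":-25,"ty":-20},{"tx":-25,"ty":-20},{"tx":-25,"ty":-20},{"tx":-25,"ty":-20},{"tx":-25,"ty":-20},{"tx":-25,"ty":-20},{"tx":-25,"ty":-20},{"tx":-25,"ty":-20},{"tx":-25,"ty":-20},{"tx":-25,"ty":-20},{"tx":-25,"ty":-20},{"tx":-25,"ty":-20},{"tx":-25,"ty":-20},{"tx":-25,"ty":-20},{"tx":-25,"ty":-20},{"tx":-25,"ty":-20},{"tx":-25,"ty":-20},{"tx":-18,"ty":-20},{}]'
python3 -m pendant '[{"rz":-6},{"rz":-6},{"rz":-6},{"rz":-6},{"rz":-6},{"rz":-6},{"rz":-2},{}]'; python3 -c "
from cell import env;print(env.get_obs()['qpos'])"
```

```text
[-68.92092306  18.43419014  -4.01527029  83.16540247   1.2948397
  78.54015883  -3.25859695]invalid input at $[0]: expected keys rx, ry, rz, tx, ty, tz, jaw
invalid input at $[0]: expected keys rx, ry, rz, tx, ty, tz, jaw
```

```bash
python3 -m pendant '[{"rx":0,"ry":0,"rz":0,"tx":-12,"ty":-10,"tz":0,"jaw":87},{"rx":0,"ry":0,"rz":0,"tx":-25,"ty":-20,"tz":0,"jaw":87},{"rx":0,"ry":0,"rz":0,"tx":-25,"ty":-20,"tz":0,"jaw":87},{"rx":0,"ry":0,"rz":0,"tx":-25,"ty":-20,"tz":0,"jaw":87},{"rx":0,"ry":0,"rz":0,"tx":-25,"ty":-20,"tz":0,"jaw":87},{"rx":0,"ry":0,"rz":0,"tx":-25,"ty":-20,"tz":0,"jaw":87},{"rx":0,"ry":0,"rz":0,"tx":-25,"ty":-20,"tz":0,"jaw":87},{"rx":0,"ry":0,"rz":0,"tx":-25,"ty":-20,"tz":0,"jaw":87},{"rx":0,"ry":0,"rz":0,"tx":-25,"ty":-20,"tz":0,"jaw":87},{"rx":0,"ry":0,"rz":0,"tx":-25,"ty":-20,"tz":0,"jaw":87},{"rx":0,"ry":0,"rz":0,"tx":-25,"ty":-20,"tz":0,"jaw":87},{"rx":0,"ry":0,"rz":0,"tx":-25,"ty":-20,"tz":0,"jaw":87},{"rx":0,"ry":0,"rz":0,"tx":-25,"ty":-20,"tz":0,"jaw":87},{"rx":0,"ry":0,"rz":0,"tx":-25,"ty":-20,"tz":0,"jaw":87},{"rx":0,"ry":0,"rz":0,"tx":-25,"ty":-20,"tz":0,"jaw":87},{"rx":0,"ry":0,"rz":0,"tx":-25,"ty":-20,"tz":0,"jaw":87},{"rx":0,"ry":0,"rz":0,"tx":-25,"ty":-20,"tz":0,"jaw":87},{"rx":0,"ry":0,"rz":0,"tx":-25,"ty":-20,"tz":0,"jaw":87},{"rx":0,"ry":0,"rz":0,"tx":-18,"ty":-20,"tz":0,"jaw":87},{"rx":0,"ry":0,"rz":0,"tx":0,"ty":0,"tz":0,"jaw":87}]'; python3 -c "
from cell import env;print(env.get_obs()['qpos'])"
```

```text
time_s: 1.77
tool_pos: [0.5257, 0.0977, 0.2364]
tool_rot: [-179.8, 0.1, 159.2]
force: [0.6, -1.4, -0.6]
grip_width: 0.0871
[-34.51832051   4.10138279  22.16948297 100.34100729  -1.37653378
  75.85929072  57.12277768]
```

```bash
python3 -m pendant '[{"rx":0,"ry":0,"rz":-6,"tx":0,"ty":0,"tz":0,"jaw":87},{"rx":0,"ry":0,"rz":-6,"tx":0,"ty":0,"tz":0,"jaw":87},{"rx":0,"ry":0,"rz":-6,"tx":0,"ty":0,"tz":0,"jaw":87},{"rx":0,"ry":0,"rz":-6,"tx":0,"ty":0,"tz":0,"jaw":87},{"rx":0,"ry":0,"rz":-6,"tx":0,"ty":0,"tz":0,"jaw":87},{"rx":0,"ry":0,"rz":-6,"tx":0,"ty":0,"tz":0,"jaw":87},{"rx":0,"ry":0,"rz":-2,"tx":0,"ty":0,"tz":0,"jaw":87},{"rx":0,"ry":0,"rz":0,"tx":0,"ty":0,"tz":0,"jaw":87}]'; python3 -c "
from cell import env;print(env.get_obs()['qpos'])"
```

```text
time_s: 2.43
tool_pos: [0.5234, 0.1054, 0.2362]
tool_rot: [180.0, -0.0, -162.2]
force: [-0.4, -0.3, 0.5]
grip_width: 0.0871
[-33.52563454   4.05414716  20.34769832 100.3632704   -1.46138622
  75.88273656  94.93234667]
```

```bash
python3 -m pendant '[{"rx":0,"ry":0,"rz":0,"tx":0,"ty":0,"tz":15,"jaw":87},{"rx":0,"ry":0,"rz":0,"tx":0,"ty":0,"tz":30,"jaw":87},{"rx":0,"ry":0,"rz":0,"tx":0,"ty":0,"tz":30,"jaw":87},{"rx":0,"ry":0,"rz":0,"tx":0,"ty":0,"tz":30,"jaw":70},{"rx":0,"ry":0,"rz":0,"tx":0,"ty":0,"tz":30,"jaw":70},{"rx":0,"ry":0,"rz":0,"tx":0,"ty":0,"tz":25,"jaw":70},{"rx":0,"ry":0,"rz":0,"tx":0,"ty":0,"tz":15,"jaw":70},{"rx":0,"ry":0,"rz":0,"tx":0,"ty":0,"tz":10,"jaw":70},{"rx":0,"ry":0,"rz":0,"tx":0,"ty":0,"tz":0,"jaw":70},{"rx":0,"ry":0,"rz":0,"tx":0,"ty":0,"tz":0,"jaw":70}]'
python3 - <<'E'
from h import *
v=[cam(n)["img"] for n in("top","scene")]
a=cv2.resize(v[0][150:240,180:300],(480,360));b=cv2.resize(v[1][150:270,190:350],(320*3//2,360))
cv2.imwrite("pics/pre.png",np.hstack([a[:,:400],b[:,:400]])[:,:,::-1])
E
```

```text
time_s: 3.27
tool_pos: [0.5239, 0.1052, 0.0517]
tool_rot: [-180.0, -0.0, -162.3]
force: [0.1, -0.1, 0.6]
grip_width: 0.0704
```

View pics/pre.png

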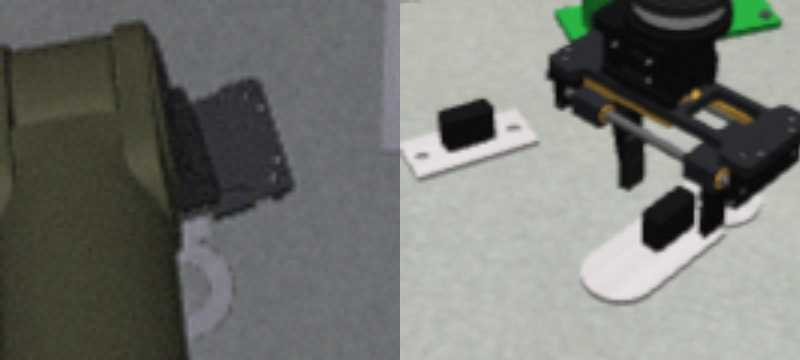

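The scene crop (right) shows the handle top at (668,205), centred between the fingertips at (630,185) and (710,230). The bolt plate is clear of the gripper. I'll lower and grip.

```bash
python3 -m pendant '[{"rx":0,"ry":0,"rz":0,"tx":0,"ty":0,"tz":12,"jaw":70},{"rx":0,"ry":0,"rz":0,"tx":0,"ty":0,"tz":10,"jaw":70},{"rx":0,"ry":0,"rz":0,"tx":0,"ty":0,"tz":4,"jaw":70},{"rx":0,"ry":0,"rz":0,"tx":0,"ty":0,"tz":0,"jaw":40},{"rx":0,"ry":0,"rz":0,"tx":0,"ty":0,"tz":0,"jaw":25},{"rx":0,"ry":0,"rz":0,"tx":0,"ty":0,"tz":0,"jaw":10},{"rx":0,"ry":0,"rz":0,"tx":0,"ty":0,"tz":0,"jaw":10},{"rx":0,"ry":0,"rz":0,"tx":0,"ty":0,"tz":0,"jaw":10},{"rx":0,"ry":0,"rz":0,"tx":0,"ty":0,"tz":0,"jaw":10},{"rx":0,"ry":0,"rz":0,"tx":0,"ty":0,"tz":0,"jaw":10}]' 40
```

```text
time_s: 4.2
tool_pos: [0.524, 0.1051, 0.0258]
tool_rot: [180.0, 0.0, -162.3]
force: [0.7, 0.6, -0.3]
grip_width: 0.0314
```

```bash
python3 -m pendant '[{"rx":0,"ry":0,"rz":0,"tx":0,"ty":0,"tz":0,"jaw":10},{"rx":0,"ry":0,"rz":0,"tx":0,"ty":0,"tz":0,"jaw":10},{"rx":0,"ry":0,"rz":0,"tx":0,"ty":0,"tz":0,"jaw":10},{"rx":0,"ry":0,"rz":0,"tx":0,"ty":0,"tz":0,"jaw":10},{"rx":0,"ry":0,"rz":0,"tx":0,"ty":0,"tz":0,"jaw":10}]' 40
```

```text
time_s: 4.62
tool_pos: [0.5241, 0.1047, 0.0257]
tool_rot: [-180.0, 0.0, -162.3]
force: [-0.0, -1.1, 1.0]
grip_width: 0.0196
```

The jaws closed on the handle (19.6 mm, against 20 mm given). Lifting.

```bash
python3 -m pendant '[{"rx":0,"ry":0,"rz":0,"tx":0,"ty":0,"tz":-5,"jaw":10},{"rx":0,"ry":0,"rz":0,"tx":0,"ty":0,"tz":-10,"jaw":10},{"rx":0,"ry":0,"rz":0,"tx":0,"ty":0,"tz":-20,"jaw":10},{"rx":0,"ry":0,"rz":0,"tx":0,"ty":0,"tz":-25,"jaw":10},{"rx":0,"ry":0,"rz":0,"tx":0,"ty":0,"tz":-25,"jaw":10},{"rx":0,"ry":0,"rz":0,"tx":0,"ty":0,"tz":-25,"jaw":10},{"rx":0,"ry":0,"rz":0,"tx":0,"ty":0,"tz":-25,"jaw":10},{"rx":0,"ry":0,"rz":0,"tx":0,"ty":0,"tz":-20,"jaw":10},{"rx":0,"ry":0,"rz":0,"tx":0,"ty":0,"tz":-10,"jaw":10},{"rx":0,"ry":0,"rz":0,"tx":0,"ty":0,"tz":0,"jaw":10},{"rx":0,"ry":0,"rz":0,"tx":0,"ty":0,"tz":0,"jaw":10}]'
python3 - <<'E'
from h import *
for n in("top","scene"):
    c=cam(n);cv2.imwrite(f"pics/{n}1.png",c["img"][:,:,::-1]);np.savez(n+"1.npz",**c)
print(env.get_obs()["tool_pos"],env.get_obs()["tool_rot"])
E
```

```text
time_s: 5.53
tool_pos: [0.5235, 0.1052, 0.1902]
tool_rot: [180.0, -0.0, -162.3]
force: [0.6, -0.4, -5.3]
grip_width: 0.02
[0.52260804 0.10484497 0.18877412] [ 179.99700639   -0.18429398 -162.26454826]
```

View pics/scene1.png

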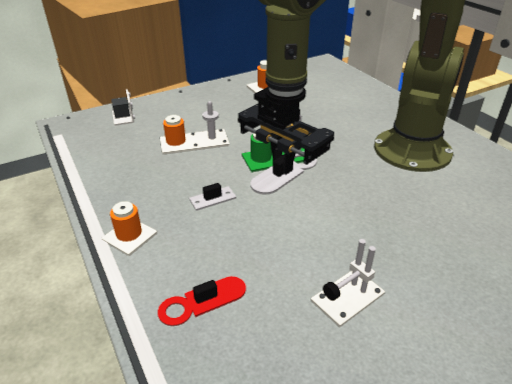

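View pics/top1.png

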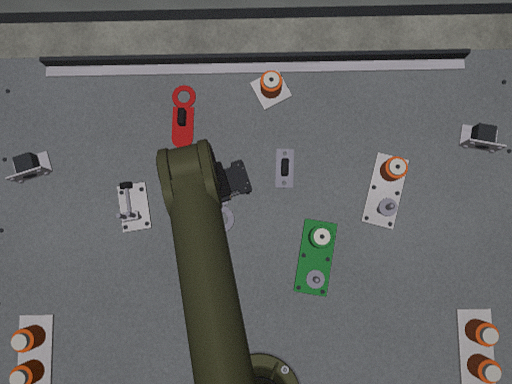

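The guard is held level, with the eye end at scene (308,160). I'll cross-check the post with the scene camera before carrying it over.

```bash
python3 - <<'E'
from m import *
s=dict(np.load("scene0.npz"))
for p in([.491,-.342,.13],[.491,-.342,.09],[.5968,-.3715,.09]): print(np.round(proj(s,np.array(p)),1))
u0,v0=150,90
b=cv2.resize(s["img"][v0:v0+70,u0:u0+90,::-1],None,fx=8,fy=8,interpolation=cv2.INTER_CUBIC)
for p in([.491,-.342,.13],[.491,-.342,.09],[.5968,-.3715,.09]):
    u,v=proj(s,np.array(p));cv2.circle(b,(int((u-u0+.5)*8),int((v-v0+.5)*8)),3,(255,0,255),-1)
cv2.imwrite("pics/chk.png",b)
t=np.array([.5536,-.3594]);o=np.array([.5235,.1052]);d=t-o
print(d,np.linalg.norm(d))
for y in(197.7,164.5):
    a=np.radians(y);print(y,"tx,ty",d@[np.cos(a),np.sin(a)],d@[np.sin(a),-np.cos(a)])
E
```

```text
[208.4 101.8]
[209.3 114.2]
[171.9 118.6]
[ 0.0301 -0.4646] 0.46557402204160836
197.7 tx,ty 0.11257864952024971 -0.4517579193242735
164.5 tx,ty -0.15316422616753778 -0.4396588334407707
```

View pics/chk.png

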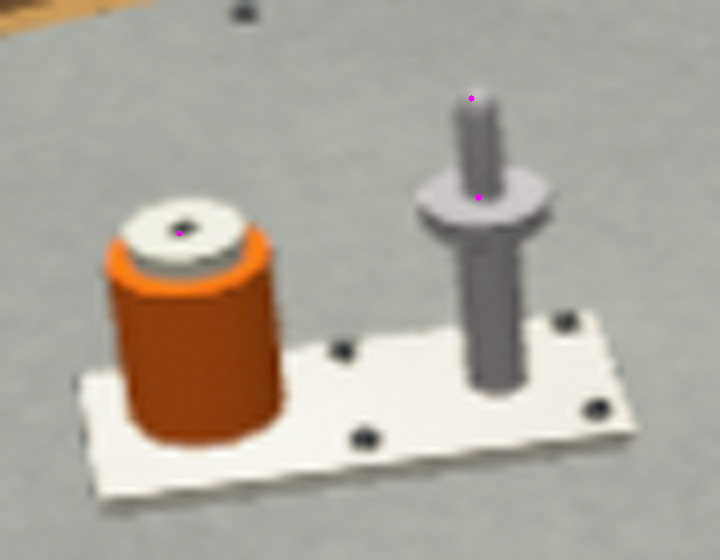

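The projected marks (pink) land on the pin tip, collar and hub in the second view to within about 1 px, or about 2 mm. I'll turn 33°, then carry it across.

```bash
python3 -m pendant '[{"rx":0,"ry":0,"rz":3,"tx":0,"ty":0,"tz":0,"jaw":10},{"rx":0,"ry":0,"rz":5,"tx":0,"ty":0,"tz":0,"jaw":10},{"rx":0,"ry":0,"rz":5,"tx":0,"ty":0,"tz":0,"jaw":10},{"rx":0,"ry":0,"rz":5,"tx":0,"ty":0,"tz":0,"jaw":10},{"rx":0,"ry":0,"rz":5,"tx":0,"ty":0,"tz":0,"jaw":10},{"rx":0,"ry":0,"rz":5,"tx":0,"ty":0,"tz":0,"jaw":10},{"rx":0,"ry":0,"rz":4,"tx":0,"ty":0,"tz":0,"jaw":10},{"rx":0,"ry":0,"rz":1,"tx":0,"ty":0,"tz":0,"jaw":10},{"rx":0,"ry":0,"rz":0,"tx":0,"ty":0,"tz":0,"jaw":10}]'
python3 -m pendant '[{"rx":0,"ry":0,"rz":0,"tx":-4,"ty":-11,"tz":0,"jaw":10},{"rx":0,"ry":0,"rz":0,"tx":-8,"ty":-22,"tz":0,"jaw":10},{"rx":0,"ry":0,"rz":0,"tx":-9,"ty":-26,"tz":0,"jaw":10},{"rx":0,"ry":0,"rz":0,"tx":-9,"ty":-26,"tz":0,"jaw":10},{"rx":0,"ry":0,"rz":0,"tx":-9,"ty":-26,"tz":0,"jaw":10},{"rx":0,"ry":0,"rz":0,"tx":-9,"ty":-26,"tz":0,"jaw":10},{"rx":0,"ry":0,"rz":0,"tx":-9,"ty":-26,"tz":0,"jaw":10},{"rx":0,"ry":0,"rz":0,"tx":-9,"ty":-26,"tz":0,"jaw":10},{"rx":0,"ry":0,"rz":0,"tx":-9,"ty":-26,"tz":0,"jaw":10},{"rx":0,"ry":0,"rz":0,"tx":-9,"ty":-26,"tz":0,"jaw":10},{"rx":0,"ry":0,"rz":0,"tx":-9,"ty":-26,"tz":0,"jaw":10},{"rx":0,"ry":0,"rz":0,"tx":-9,"ty":-26,"tz":0,"jaw":10},{"rx":0,"ry":0,"rz":0,"tx":-9,"ty":-26,"tz":0,"jaw":10},{"rx":0,"ry":0,"rz":0,"tx":-9,"ty":-26,"tz":0,"jaw":10},{"rx":0,"ry":0,"rz":0,"tx":-9,"ty":-26,"tz":0,"jaw":10},{"rx":0,"ry":0,"rz":0,"tx":-9,"ty":-26,"tz":0,"jaw":10},{"rx":0,"ry":0,"rz":0,"tx":-9,"ty":-26,"tz":0,"jaw":10},{"rx":0,"ry":0,"rz":0,"tx":-6,"ty":-17,"tz":0,"jaw":10},{"rx":0,"ry":0,"rz":0,"tx":0,"ty":0,"tz":0,"jaw":10},{"rx":0,"ry":0,"rz":0,"tx":0,"ty":0,"tz":0,"jaw":10}]'
python3 - <<'E'
from h import *
for n in("top","scene"):
    c=cam(n);np.savez(n+"2.npz",**c);I=c["img"][:,:,::-1]
    cv2.imwrite(f"pics/{n}2.png",cv2.resize(I[100:260,300:460] if n=="top" else I[40:200,100:300],None,fx=3,fy=3,interpolation=cv2.INTER_CUBIC))
o=env.get_obs();print(o["tool_pos"],o["tool_rot"],o["qpos"])
E
```

```text
time_s: 6.38
tool_pos: [0.5231, 0.1049, 0.1891]
tool_rot: [-179.9, -0.1, 164.8]
force: [0.5, 0.5, -4.4]
grip_width: 0.0197
time_s: 8.05
tool_pos: [0.5539, -0.362, 0.1899]
tool_rot: [-179.9, -0.1, 164.6]
force: [-1.1, 1.6, -5.0]
grip_width: 0.0196
[ 0.55543964 -0.35895158  0.18998106] [ 1.79931956e+02 -5.67812951e-02  1.64799209e+02] [  1.66162737  24.38358987  38.55033612  86.11664161 -15.49173739
  74.98486066 116.56077642]
```

```bash
cd pics; python3 -c "
import cv2,numpy as np
cv2.imwrite('both2.png',cv2.resize(np.hstack([cv2.imread('top2.png'),cv2.imread('scene2.png')]),(792,352)))"
```

```text
(no output)
```

View pics/both2.png

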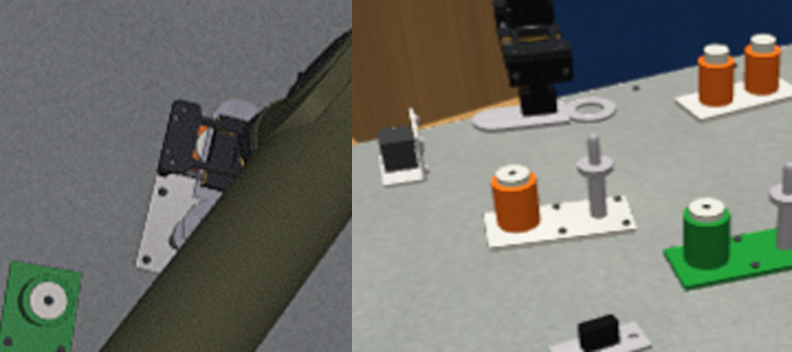

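```bash
python3 - <<'E'
from m import *
s=dict(np.load("scene2.npz"));im=cv2.GaussianBlur(s["img"],(3,3),0).astype(int)
print(proj(s,np.array([.491,-.342,.167])))
I=s["img"][70:110,150:230,::-1];b=cv2.resize(I,None,fx=9,fy=9,interpolation=cv2.INTER_CUBIC)
u,v=proj(s,np.array([.491,-.342,.167]));cv2.circle(b,(int((u-150+.5)*9),int((v-70+.5)*9)),3,(255,0,255),-1)
cv2.imwrite("pics/eye2.png",b)
# ring hull: right part pixels by colour
R,G,B=[im[...,i] for i in range(3)]
Z=s["range_z"];uu,vv=np.meshgrid(np.arange(512),np.arange(384))
P=np.array([[*depthpt(s,u,v),u,v] for u in range(150,230) for v in range(75,108)])
k=P[(P[:,2]>.15)&(P[:,2]<.185)];print(len(k),k[:,:3].min(0),k[:,:3].max(0),np.median(k[:,2]))
x0,y0=k[:,0].min(),0
r=k[k[:,3]>198];print("ring pix u",r[:,3].min(),r[:,3].max(),"v",r[:,4].min(),r[:,4].max())
mask=np.zeros((384,512),np.uint8);mask[k[:,4].astype(int),k[:,3].astype(int)]=1
cs,h=cv2.findContours(mask,cv2.RETR_CCOMP,cv2.CHAIN_APPROX_NONE)
for q,hh in zip(cs,h[0]):
    Q=q[:,0,:].astype(float)
    if hh[3]>=0 and len(q)>10: print("hole",Q.mean(0),np.ptp(Q,0),circ(onp(s,Q,.167)))
    elif len(q)>40:
        W=onp(s,Q[Q[:,0]>202],.167);print("outer",circ(W));W2=onp(s,Q[Q[:,0]<168],.167);print("tail",circ(W2))
E
```

```text
(np.float64(207.553920120654), np.float64(89.95630730138237))
617 [ 0.45815241 -0.40435555  0.16325955] [ 0.63708854 -0.30760593  0.18486793] 0.1705752753286125
ring pix u 199.0 219.0 v 84.0 95.0
outer (array([ 0.49160326, -0.34495388]), np.float64(0.035635371565387805))
tail (array([ 0.60296059, -0.37443483]), np.float64(0.034434213441637676))
hole [207.5         89.53846154] [13.  5.] (array([ 0.4901618 , -0.34491902]), np.float64(0.017218741829612957))
```

View pics/eye2.png

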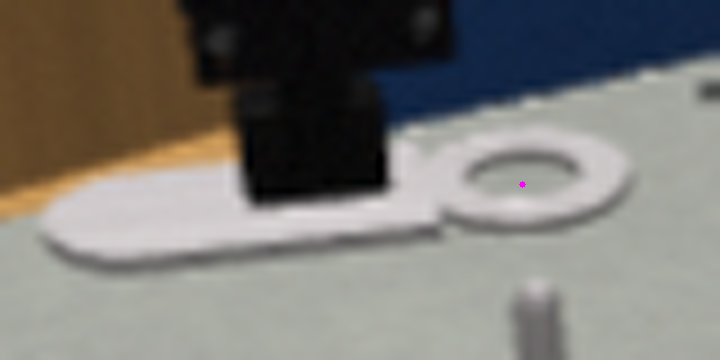

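The scene measurement puts the eye at about (0.4905, -0.345), within 3 mm of the post, and the pin has 10 mm of slack. I'll nudge 2 mm and lower partway.

```bash
python3 -m pendant '[{"rx":0,"ry":0,"rz":0,"tx":2,"ty":2,"tz":5,"jaw":10},{"rx":0,"ry":0,"rz":0,"tx":0,"ty":0,"tz":10,"jaw":10},{"rx":0,"ry":0,"rz":0,"tx":0,"ty":0,"tz":10,"jaw":10},{"rx":0,"ry":0,"rz":0,"tx":0,"ty":0,"tz":10,"jaw":10},{"rx":0,"ry":0,"rz":0,"tx":0,"ty":0,"tz":10,"jaw":10},{"rx":0,"ry":0,"rz":0,"tx":0,"ty":0,"tz":10,"jaw":10},{"rx":0,"ry":0,"rz":0,"tx":0,"ty":0,"tz":0,"jaw":10},{"rx":0,"ry":0,"rz":0,"tx":0,"ty":0,"tz":0,"jaw":10}]'
python3 - <<'E'
from h import *
a=cam("scene")["img"][80:130,140:240,::-1]
cv2.imwrite("pics/low.png",cv2.resize(a,None,fx=7,fy=7,interpolation=cv2.INTER_CUBIC))
E
```

```text
time_s: 8.82
tool_pos: [0.5537, -0.357, 0.1344]
tool_rot: [180.0, -0.1, 164.7]
force: [-0.1, -0.8, -3.8]
grip_width: 0.0199
```

View pics/low.png

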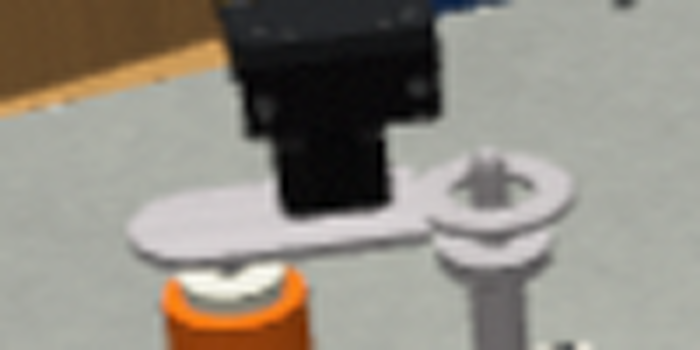

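The pin (490,175) stands in the middle of the eye, and the tail is over the hub. I'll lower the rest of the way gently.

```bash
python3 -m pendant '[{"rx":0,"ry":0,"rz":0,"tx":0,"ty":0,"tz":6,"jaw":10},{"rx":0,"ry":0,"rz":0,"tx":0,"ty":0,"tz":6,"jaw":10},{"rx":0,"ry":0,"rz":0,"tx":0,"ty":0,"tz":3,"jaw":10},{"rx":0,"ry":0,"rz":0,"tx":0,"ty":0,"tz":1,"jaw":10},{"rx":0,"ry":0,"rz":0,"tx":0,"ty":0,"tz":0,"jaw":10},{"rx":0,"ry":0,"rz":0,"tx":0,"ty":0,"tz":0,"jaw":10}]'
python3 -m pendant '[{"rx":0,"ry":0,"rz":0,"tx":0,"ty":0,"tz":1,"jaw":10},{"rx":0,"ry":0,"rz":0,"tx":0,"ty":0,"tz":1,"jaw":10},{"rx":0,"ry":0,"rz":0,"tx":0,"ty":0,"tz":0,"jaw":10},{"rx":0,"ry":0,"rz":0,"tx":0,"ty":0,"tz":0,"jaw":10}]'
```

```text
time_s: 9.37
tool_pos: [0.5542, -0.3573, 0.1196]
tool_rot: [180.0, 0.0, 164.7]
force: [-0.0, -0.8, -4.5]
grip_width: 0.0198
time_s: 9.7
tool_pos: [0.5542, -0.3572, 0.1176]
tool_rot: [180.0, 0.0, 164.7]
force: [0.3, 0.4, -4.0]
grip_width: 0.0195
```

```bash
python3 -m pendant '[{"rx":0,"ry":0,"rz":0,"tx":0,"ty":0,"tz":1,"jaw":10},{"rx":0,"ry":0,"rz":0,"tx":0,"ty":0,"tz":0,"jaw":10},{"rx":0,"ry":0,"rz":0,"tx":0,"ty":0,"tz":0,"jaw":10}]'
python3 - <<'E'
from h import *
a=cam("scene")["img"][80:130,140:240,::-1]
cv2.imwrite("pics/low2.png",cv2.resize(a,None,fx=7,fy=7,interpolation=cv2.INTER_CUBIC))
E
```

```text
time_s: 9.95
tool_pos: [0.5542, -0.3572, 0.1165]
tool_rot: [180.0, -0.0, 164.7]
force: [0.2, 0.4, -5.6]
grip_width: 0.0199
```

View pics/low2.png

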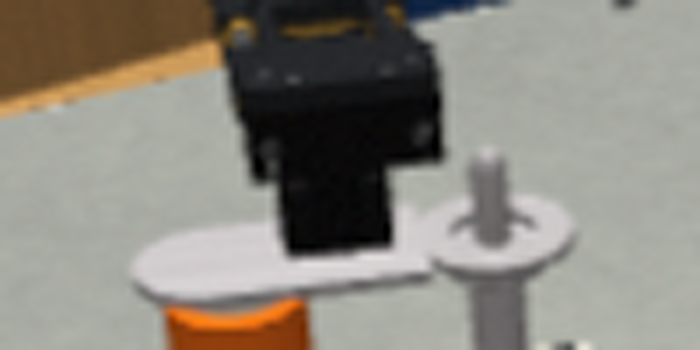

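The plate is almost on the collar: the pin shows through the eye at (490,200) and the collar is hidden. I'll creep down until contact shows.

```bash
python3 -m pendant '[{"rx":0,"ry":0,"rz":0,"tx":0,"ty":0,"tz":0.5,"jaw":10},{"rx":0,"ry":0,"rz":0,"tx":0,"ty":0,"tz":0.5,"jaw":10},{"rx":0,"ry":0,"rz":0,"tx":0,"ty":0,"tz":0,"jaw":10},{"rx":0,"ry":0,"rz":0,"tx":0,"ty":0,"tz":0,"jaw":10}]'
```

```text
time_s: 10.33
tool_pos: [0.5543, -0.3573, 0.1158]
tool_rot: [180.0, 0.0, 164.7]
force: [-1.2, 0.6, -2.1]
grip_width: 0.02
```

Contact has begun: the load fell from about 5 N to 2 N at the expected height of 0.090. Releasing.

```bash
python3 -m pendant '[{"rx":0,"ry":0,"rz":0,"tx":0,"ty":0,"tz":0.3,"jaw":10},{"rx":0,"ry":0,"rz":0,"tx":0,"ty":0,"tz":0,"jaw":24},{"rx":0,"ry":0,"rz":0,"tx":0,"ty":0,"tz":0,"jaw":30},{"rx":0,"ry":0,"rz":0,"tx":0,"ty":0,"tz":0,"jaw":40},{"rx":0,"ry":0,"rz":0,"tx":0,"ty":0,"tz":0,"jaw":60},{"rx":0,"ry":0,"rz":0,"tx":0,"ty":0,"tz":0,"jaw":70},{"rx":0,"ry":0,"rz":0,"tx":0,"ty":0,"tz":0,"jaw":70},{"rx":0,"ry":0,"rz":0,"tx":0,"ty":0,"tz":0,"jaw":70},{"rx":0,"ry":0,"rz":0,"tx":0,"ty":0,"tz":0,"jaw":70}]'

```

```text
time_s: 11.08
tool_pos: [0.5542, -0.3573, 0.1152]
tool_rot: [180.0, 0.0, 164.7]
force: [0.0, 0.3, -0.4]
grip_width: 0.062
```

```bash
python3 -m pendant '[{"rx":0,"ry":0,"rz":0,"tx":0,"ty":0,"tz":-5,"jaw":70},{"rx":0,"ry":0,"rz":0,"tx":0,"ty":0,"tz":-15,"jaw":70},{"rx":0,"ry":0,"rz":0,"tx":0,"ty":0,"tz":-25,"jaw":70},{"rx":0,"ry":0,"rz":0,"tx":0,"ty":0,"tz":-25,"jaw":70},{"rx":0,"ry":0,"rz":0,"tx":0,"ty":0,"tz":-25,"jaw":70},{"rx":0,"ry":0,"rz":0,"tx":0,"ty":0,"tz":-25,"jaw":70},{"rx":0,"ry":0,"rz":0,"tx":0,"ty":0,"tz":-10,"jaw":70},{"rx":0,"ry":0,"rz":0,"tx":4,"ty":12,"tz":0,"jaw":70},{"rx":0,"ry":0,"rz":0,"tx":8,"ty":25,"tz":0,"jaw":70},{"rx":0,"ry":0,"rz":0,"tx":8,"ty":25,"tz":0,"jaw":70},{"rx":0,"ry":0,"rz":0,"tx":8,"ty":25,"tz":0,"jaw":70},{"rx":0,"ry":0,"rz":0,"tx":8,"ty":25,"tz":0,"jaw":70},{"rx":0,"ry":0,"rz":0,"tx":8,"ty":25,"tz":0,"jaw":70},{"rx":0,"ry":0,"rz":0,"tx":8,"ty":25,"tz":0,"jaw":70},{"rx":0,"ry":0,"rz":0,"tx":8,"ty":25,"tz":0,"jaw":70},{"rx":0,"ry":0,"rz":0,"tx":8,"ty":25,"tz":0,"jaw":70},{"rx":0,"ry":0,"rz":0,"tx":8,"ty":25,"tz":0,"jaw":70},{"rx":0,"ry":0,"rz":0,"tx":8,"ty":25,"tz":0,"jaw":70},{"rx":0,"ry":0,"rz":0,"tx":4,"ty":12,"tz":0,"jaw":70},{"rx":0,"ry":0,"rz":0,"tx":0,"ty":0,"tz":0,"jaw":70}]'
python3 - <<'E'
from h import *
v=[]
for n in("top","scene"):
    c=cam(n);np.savez(n+"3.npz",**c);I=c["img"][:,:,::-1]
    v.append(cv2.resize(I[140:240,340:440] if n=="top" else I[80:180,140:240],(400,400),interpolation=cv2.INTER_CUBIC))
cv2.imwrite("pics/fin.png",np.hstack(v))
E
```

```text
time_s: 12.75
tool_pos: [0.5404, -0.0641, 0.2433]
tool_rot: [179.9, -0.2, 165.2]
force: [0.0, 0.0, -0.8]
grip_width: 0.0697
```

View pics/fin.png

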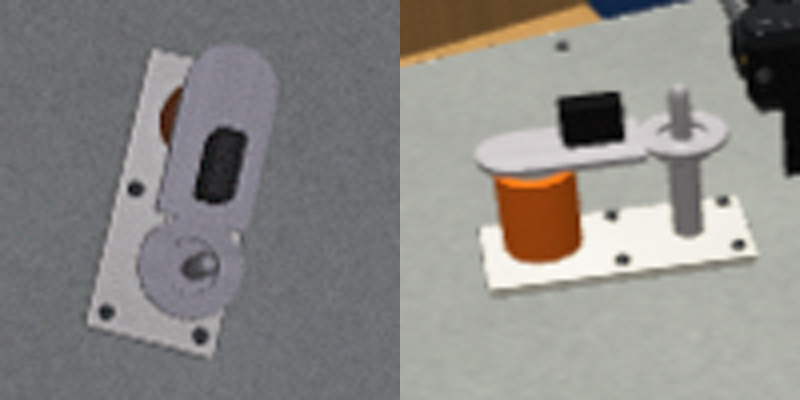

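The guard hangs on the pin, flat on the collar, with its tail over the roller (handle at (220,165) in the left crop). Now I'll measure the final pose, and the bolt plate against its start.

```bash
python3 - <<'E'
from m import *
c=dict(np.load("top3.npz"));bl=cv2.GaussianBlur(c["img"],(3,3),0).astype(int);R,G,B=bl[...,0],bl[...,1],bl[...,2]
roi=np.zeros((384,512),bool);roi[145:225,370:415]=1
p=comp((B-G>5)&(G>90)&(G<148)&roi,390,175);Q=center(p)
v=Q[:,1];e=circ(onp(c,Q[v>200],.096));t=circ(onp(c,Q[v<162],.096));print("ring",e,"tail",t)
W=onp(c,center(comp((G<65)&roi&(np.arange(384)[:,None]<195),395,181)),.131);print("handle",cv2.minAreaRect(W.astype(np.float32)))
st=np.array([.491,-.342]);a=np.radians(-15.5);X=np.array([np.cos(a),np.sin(a)]);Y=np.array([-X[1],X[0]])
h=np.array(cv2.minAreaRect(W.astype(np.float32))[0])
for n,q in(("eye",e[0]),("tail",t[0]),("handle",h)): print(n,"in station",(q-st)@X,(q-st)@Y)
print("heights",[np.round(depthpt(c,u,vv)[2],4) for u,vv in((396,158),(385,175),(380,210),(398,206))])
for n in"03":
    k=dict(np.load(f"top{n}.npz"));
    r=np.zeros((384,512),bool);r[140:200,265:305]=1
    m=(k["img"].min(2)<70)&r;m=comp(m,285,167);print("bolt",n,np.argwhere(m).mean(0))
E
```

```text
ring (array([ 0.49153238, -0.33963857]), np.float64(0.032493625768756994)) tail (array([ 0.60696842, -0.37133829]), np.float64(0.029994157737922453))
handle ((0.5526276230812073, -0.35207709670066833), (0.023555628955364227, 0.047840747982263565), 74.97882080078125)
eye in station -0.00011805110867958973 0.002417814744499425
tail in station 0.11959102012333854 0.0027199462781935906
handle in station 0.062079241317784126 0.00675866865309261
heights [np.float64(0.0967), np.float64(0.0986), np.float64(0.096), np.float64(0.0973)]
bolt 0 [166.67669173 284.52631579]
bolt 3 [169.56438127 284.50083612]
```

The eye is 2.4 mm off the axis, the plate's top face reads 96–98 mm (96 expected) and it is level. The gripper now hides the bolt plate from above, so I'll move it aside and check that.

```bash
python3 -m pendant '[{"rx":0,"ry":0,"rz":0,"tx":5,"ty":15,"tz":0,"jaw":70},{"rx":0,"ry":0,"rz":0,"tx":8,"ty":25,"tz":0,"jaw":70},{"rx":0,"ry":0,"rz":0,"tx":8,"ty":25,"tz":0,"jaw":70},{"rx":0,"ry":0,"rz":0,"tx":8,"ty":25,"tz":0,"jaw":70},{"rx":0,"ry":0,"rz":0,"tx":8,"ty":25,"tz":0,"jaw":70},{"rx":0,"ry":0,"rz":0,"tx":8,"ty":25,"tz":0,"jaw":70},{"rx":0,"ry":0,"rz":0,"tx":8,"ty":25,"tz":0,"jaw":70},{"rx":0,"ry":0,"rz":0,"tx":5,"ty":15,"tz":0,"jaw":70},{"rx":0,"ry":0,"rz":0,"tx":0,"ty":0,"tz":0,"jaw":70},{"rx":0,"ry":0,"rz":0,"tx":0,"ty":0,"tz":0,"jaw":70}]'
python3 - <<'E'
from m import *
k=cam("top");cv2.imwrite("pics/top4.png",k["img"][:,:,::-1])
for n,k in(("0",dict(np.load("top0.npz"))),("4",k)):
    r=np.zeros((384,512),bool);r[140:200,265:305]=1
    m=comp((k["img"].min(2)<60)&r,285,167);print("bolt",n,np.argwhere(m).mean(0),m.sum())
E
```

```text
time_s: 13.68
tool_pos: [0.533, 0.1179, 0.2446]
tool_rot: [-179.9, -0.0, 164.7]
force: [0.0, -0.9, 0.6]
grip_width: 0.0699
bolt 0 [166.80672269 284.24369748] 119
bolt 4 [166.97368421 284.26315789] 114
```

View pics/top4.png

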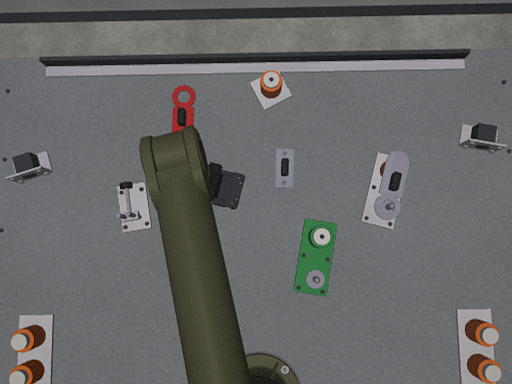

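The guard is on the station at (390,185), the bolt plate at (284,167) hasn't moved, and the arm is clear and touching nothing. Handing in.

```bash
python3 -c "
from cell import env;print(env.sign_off())"
```

```text
the job is handed in; nothing more can be done
None
```

The guard is back on its post and released, and I handed the job in at about 13.7 s of the 45 s allowed. Handing in reports no verdict. I picked the guard up by its handle, carried it over the other parts, lowered the eye onto the white station's pin and let go.

| Last checks | Measured | Limit |
|---|---|---|
| Eye centre from post axis | about 2.4 mm | 14 mm |
| Plate height | top face 96–98 mm, so underside about 90–92 mm | 82–98 mm |
| Tilt | level to within reading noise | 0.15 rad |
| Handle along station x | about 62 mm | over 40 mm |
| Handle off the post–roller line | 2.5–7 mm | 25 mm |
| Bolt plate shift | under 0.2 px (well under 1 mm) | 30 mm |

- **Small disagreement:** the handle outline put the handle about 7 mm off the line, while the eye and tail outlines gave about 2.5 mm. I put this down to the camera seeing the handle's sides. Both are within the limit.
- **Bolt plate check:** the gripper hid the plate in the first check, so that reading looked shifted. I moved the arm clear and repeated it.
- **Look-alikes:** I never reached for the red guard or the green station, and the last picture shows them in place, though the arm covers part of the red guard.

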